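Clamp a porous stone in the back-flushing stand, thumbscrew snug on the stone

ROBOT

A 6-joint arm with a two-finger parallel gripper is mounted at the origin on a cart in front of the work surface, level with it; the furniture and walls round the work are solid. World frame = base frame: x ahead of the robot, y to its left, z up, the work surface at z = 0. Lengths are in mm, angles in rad, forces in N, time in s.
With the tool pointing down it reaches from about 275 to 1000 mm from the base axis. Payload 8.4 kg.
Tool frame: the origin (TCP) lies on the centre line of the jaws, within the pads' length; the fingertips stand 17 mm ahead of it and the grasp point (between the pads) lies 2 mm behind it (r.tcp_to_tips is the z of the fingertips in the tool frame, in mm); z points along the fingers, y is the direction in which the jaws open and shut (so a half turn about z gives the same grasp; the last joint's range is limited). The gripper opens to 85 mm and grips with 20 to 120 N. Pads are 22 mm wide; open, the fingers measure 114 mm over their backs; the gripper's body (76 mm by 85 mm) begins 54 mm behind the grasp point. The pads swing forward as they close: fully open they stand 13 mm farther back than shut.
Start: joints at [-1.123, 0.353, 1.633, -0, 1.155, -0.002], TCP at [271.74, -562.837, 248.281] pointing down, gripper open.
Joint ranges: [-2.63, 2.63], [-0.92, 2.1], [0.06, 2.66], [-1.3, 4.44], [0, 2.69], [-3.02, 3.02]. Speed limits (rad/s): [2.22, 2.22, 2.79, 3.14, 3.14, 3.14].

INTERFACE

Orientations are given as [roll, pitch, yaw] about the fixed x, y, z axes, in that order (R = Rz(yaw) Ry(pitch) Rx(roll)).
In Python, from rig import r, cams, job gives the robot as it stands.
- The arm moves only by the tool drive_tool, never from a script. Its argument "deltas" is a list of rows, each a list of 4 numbers: the shift along the tool's x, y, z in cm, then the turn about the tool's z in rad. In form: [[x, y, z, roll], ...]. A call has 1 to 12 rows; each row shifts and turns the commanded pose from where the row before left it, along the tool's axes as they then stand; what a row does not reach is not made up. A row lasts 1/12 s, in which the tool goes at most 41.7 mm and 7.16 degrees, less where a joint would pass 70% of its speed; a pose out of reach is approached as far as the arm can. A call with a gripper value outside its range is refused whole. "jaw" is the closure, from 0 (fully open) to 1 (shut), set as the call begins (left out, the last holds). The fingers move at their own pace and stop on an object; "force" is the grip in N (left out, the last holds). Time passes only in rows, so rows that do not move let the fingers close. It gives the time, the measured TCP pose, the force and the opening at its end, in the units of the state.
- r.sense(): the state, without advancing time (a new reading comes with each control period).
- cams.grab_frame(name): name is "scene" or "top" or "wrist"; returns (picture, depth): 384x512x3 uint8, red, green, blue; 384x512 float32, mm along the optical axis (not along the pixel's ray), 0 where there is no reading.
- cams.camera_params(name): a dict with "fx", "fy", "cx", "cy" (pixels), "k1" (the pictures are not rectified: a ray, as slopes to the right and down, at radius r is drawn at 1 + k1 r^2 times it, then the intrinsics apply), "R" (3x3) and "t" (3): a world point X has camera coordinates R X + t. Camera axes: x right, y down, z forward; pixel columns grow to the right and rows downward; lengths in mm; the calibration is good to about 2 mm. A picture is of the moment at which its call begins: read the wrist's pose just before it. camera_params takes no time and is no camera call; for the wrist camera it gives the pose at the moment of the call.
- job.sign_off(): hands the job in, once; it reports no verdict.
The state is a dict: "clock": time; "qpos": joint angles; "qvel": joint speeds; "joint_efforts": joint torques, N m; "eef_pos": TCP position; "tcp_rot": TCP orientation; "contact_force": force on the tool from outside, world axes, zero at the start; "wrist_torque": the same for the moment, N m; "opening": opening from 0.0 (shut) to 1.0 (fully open).
Only numpy, scipy, OpenCV 4.12 (cv2) and the standard library are available. Lean on these libraries where they do the work, as an engineer would, in place of code of your own. Each camera call takes 0.05 s, during which the arm holds its last target. There are 200 camera calls.

TASK

Get the small porous stone ready for back-flushing: lay it flat in the round nest of the flushing stand, swing the blue clamp arm over it to its stop, and turn the knurled thumbscrew clockwise until its foot seats and holds the stone snugly on the gasket. Stop as soon as you feel the resistance rise: the stone is brittle and cracks if the screw is forced. Then let go and leave the other things on the bench where they are.

Things in the scene. Friction and masses are not known exactly. Their poses are not given: they have to be found in the camera images.
- stone: The small porous stone: grey-brown ceramic disc, 50 mm across, 8 mm thick, about 35 g, brittle. Lies flat on the bench. Origin at the centre of its underside, z up.
- big_stone: A larger porous stone of the same colour, 60 mm across, 10 mm thick; too big for the nest, a bystander. Origin at the centre of its underside. It may lie where the small stone might lie, and the other way round.
- stand: Flushing stand, bolted down: aluminium slab 104 (own x) x 165 (own y) x 14 mm, origin under its centre at bench level. Towards own -y: a turned steel nest (axis x 0, y -40 mm; 71 mm across, rim 23 mm above the bench) and a brass hose barb out of the edge. Towards +y: the upright post of the clamp arm (axis x 0, y +35 mm, top 60 mm above the bench).
- nest (a point): Centre of the nest's flat floor (top of its black gasket), 20 mm above the bench. The pocket is round, 54 mm across and 3 mm deep, so a seated stone stands 5 mm above the rim (grip it by its upper 4 mm when lowering it in). Its axes are those of the stand.
- clamp (a joint): Swing of the blue arm about the post, rad: 0 on its stop (screw over the nest), up to 1.75 open, growing anticlockwise from above. At c the screw axis is 75 mm from the post axis along the stand's own (sin c, -cos c). Arm 41 to 53 mm above the bench. Moved by about 1 N at the screw; stays where left. Clockwise torque on the screw presses it on its stop.
- spindle: Upright spindle of the thumbscrew; carries the screw head and the foot. Origin on the screw's axis, 41 mm above the bench when joint screw is 0. The foot, a rubber-faced disc 24 mm across that turns with the screw, is set by hand with a lock nut: its face lies 8 to 11.5 mm below this origin, and no reading tells where. At joint screw 0 it clears a seated stone by 1.5 mm or more.
- knob (a point): Centre of the top of the knurled steel thumbscrew head, on its axis, 87 mm above the bench when joint screw is 0. The head is 36 mm across; its upper 16 mm is the grip, below which 10 mm or more are free down to the arm. A red dot on the top turns with it.
- screw (a joint): Thumbscrew angle, rad, near 0 at the start; grows clockwise from above, lowering head and foot 1.6 mm per rad (10 mm a turn). Stays where left. Turns freely at 0.045 N m; once the foot meets the stone (anywhere from 1.0 to 3.1 rad) the clamping force grows about 40 N per rad and the torque 0.008 N m per N. Snug is 6 to 24 N; above 30 N the stone cracks. Let go, it eases back, losing 1 to 3 N.
- tin: Blue grease tin, 64 mm across, 38 mm high. Bystander.
- watch: Yellow stopwatch, 63 x 52 x 16 mm. Bystander.
- syringe: Plastic syringe lying down, 138 mm long, 17 mm across. Bystander.
- ring: Brass cutting ring, 62 mm across, 20 mm high. Bystander.
- book: Green notebook, 205 x 145 x 14 mm. Bystander.
- pen: Black and white marker lying on the notebook, 134 mm long, 19 mm across. Bystander.
There are look-alikes about, which are no part of the job. What is shaped like the stone but green or pink is not meant.

How it is judged (in metres and radians):
On the way, in this order (a step that is already met when the one before it is completed fails the run):
1. the small stone lies flat in the nest, let go, with the arm still clear of it (horizontal distance between stone and nest below 0.003 m and z of stone in the frame of nest below 0.0012 m and angle between stone's own z axis and vertical below 0.035 rad and contact force between the fingers and stone below 0.1 N and value of joint clamp above 0.6 rad), for 0.3 s.
2. the clamp arm is swung over the stone to its stop, the screw not yet on the stone (horizontal distance between stone and nest below 0.003 m and z of stone in the frame of nest below 0.0012 m and angle between stone's own z axis and vertical below 0.035 rad and value of joint clamp below 0.07 rad and contact force between spindle and stone below 2 N), for 0.2 s.
At the end, for the whole second after the job is handed in: The small stone lies flat in the nest (centre within 3 mm, underside within 1.2 mm of the gasket, level within 2 degrees), the arm is within 0.07 rad of its stop, the foot alone holds the stone with 6 to 24 N, and all other things lie within 20 mm of where they were (horizontal distance between stone and nest below 0.003 m and z of stone in the frame of nest below 0.0012 m and angle between stone's own z axis and vertical below 0.035 rad and value of joint clamp below 0.07 rad and contact force between spindle and stone between 6 and 24 N and linear speed of stone below 0.01 m/s and distance of each of big_stone, tin, watch, syringe, ring, book, pen from where it was at the start of the episode below 0.02 m); the robot touches nothing.
It fails at once if the stone is pressed by the screw with more than 30 N (it cracks) (contact force between spindle and stone above 30 N).
It fails at once if another thing on the bench is pushed more than 30 mm (distance of any of big_stone, tin, watch, syringe, ring, book, pen from where it was at the start of the episode above 0.03 m).
It also fails if it takes over 72 s, if anything falls off the work surface, if the arm or the gripper's body presses on something with over 40 N, if the wrist force passes 120 N, or if a joint passes its speed limit or range.

## Working session

There is one attempt and no reset: what is moved stays moved. The work goes in short steps, Python scripts to look and compute and a tool call to move; the robot and the scene stay as the last step left them, time stands still between calls to the robot, and variables do not carry over. Pictures are saved under pics/ and viewed, about 8 in all and at most 12, crops included, and the job is handed in when it is done.

Besides the shell and the picture viewer there is one more tool, called after "Call:" as a command line: name --pt "numbers of a row" for each row, then --argument value for the rest. drive_tool: Moves the arm, as the interface text tells. Its arguments: {"type":"object","properties":{"deltas":{"type":"array"},"jaw":{"type":"number"},"force":{"type":"number"}},"required":["deltas"]}

```bash
mkdir -p pics; ls; cat > h.py <<'E'
import numpy as np, cv2
from rig import r, cams, job
def shot(n,f=None):
    p=cams.camera_params(n); im,d=cams.grab_frame(n)
    if f: cv2.imwrite('pics/'+f,im[:,:,::-1])
    return p,im,d
def ray(p,u,v):
    K=np.array([[p['fx'],0,p['cx']],[0,p['fy'],p['cy']],[0,0,1.]])
    s=cv2.undistortPoints(np.array([[[u,v]]],float),K,np.array([p['k1'],0,0,0.]))[0,0]
    R=np.array(p['R']);t=np.array(p['t'])
    return -R.T@t, R.T@np.array([s[0],s[1],1])
def onz(p,u,v,z):
    o,d=ray(p,u,v); return o+d*(z-o[2])/d[2]
def dep(p,d,u,v):
    o,k=ray(p,u,v); return o+k*d[int(round(v)),int(round(u))]
E
python3 - <<'E'
from h import *
print(r.sense())
p,im,d=shot('top','top.png'); p2,im2,d2=shot('scene','scene.png')
for q in(p,p2): print(q)
np.savez('top.npz',im=im,d=d)
cv2.imwrite('pics/a.png',np.vstack([im,im2])[:,:,::-1])
E
```

```text
pics
{'clock': 0.0, 'qpos': array([-1.12340627e+00,  3.53658364e-01,  1.63413492e+00,  2.86252160e-05,
        1.15518506e+00, -2.41856754e-03]), 'qvel': array([-0.00093981, -0.00112886,  0.00085586,  0.0005559 ,  0.00040885,
        0.00084197]), 'joint_efforts': array([-7.89381120e-04, -6.05243540e+01, -3.42064226e+01, -1.09091609e-04,
        9.51790949e-03, -1.63374585e-05]), 'eef_pos': array([ 271.54890923, -562.42833337,  247.55494268]), 'tcp_rot': array([-3.14020703e+00, -2.95236146e-05,  4.49797029e-01]), 'contact_force': array([0.30822178, 0.1561047 , 0.11480409]), 'wrist_torque': array([ 0.00233885, -0.02283977, -0.06152813]), 'opening': 1.0012495796267171}
{'fx': 369.2751815510647, 'fy': 369.2751815510647, 'cx': 257.2290262319763, 'cy': 190.47593302425935, 'k1': -0.016603292958740076, 'R': array([[ 0.00381784, -0.9999889 , -0.00276095],
       [-0.9864162 , -0.00331258, -0.1642319 ],
       [ 0.16422093,  0.00335046, -0.98641789]]), 't': array([-152.03056178,  547.9294966 , 1254.89673409])}
{'fx': 392.5243050444674, 'fy': 392.5243050444674, 'cx': 259.7405213641822, 'cy': 194.25985103184772, 'k1': -0.10938286422631383, 'R': array([[-0.82124413, -0.57054082, -0.00642229],
       [-0.49979798,  0.72475456, -0.47427081],
       [ 0.27524544, -0.38628227, -0.88035558]]), 't': array([ 352.10424279,  407.44053405, 1330.24537716])}
```

View pics/a.png

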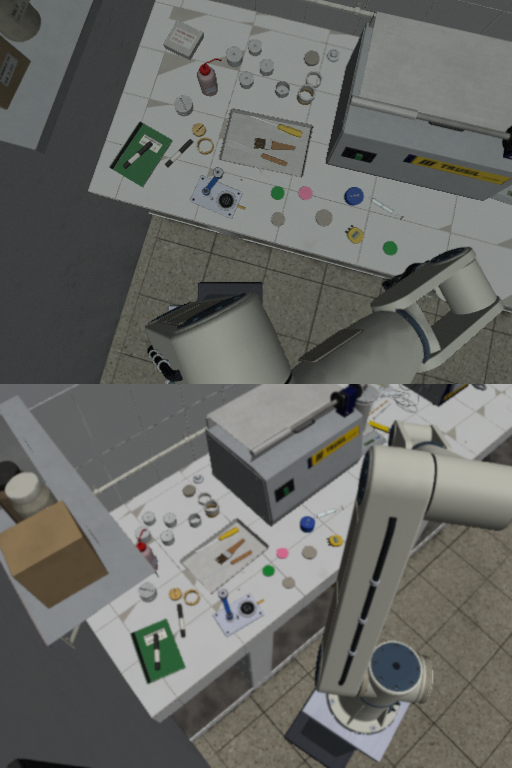

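The top view (upper half) shows two grey-brown discs, at (278,218) and (323,217), and a third brownish disc further back at (312,58). The green and pink ones at (277,192), (305,192) and (390,248) are not meant. The stand is at (216,194), with the blue arm pointing up and to the right at (215,180). Next I'll measure diameters and enlarge.

```bash
python3 - <<'E'
from h import *
p=cams.camera_params('top'); z=np.load('top.npz'); im,d=z['im'],z['d']
g=cv2.GaussianBlur(im,(3,3),0)
hsv=cv2.cvtColor(g,cv2.COLOR_RGB2HSV)
for (u,v,h) in [(278,218,8),(323,217,10),(312,58,10)]:
    print('seed',(u,v),hsv[v,u],im[v,u],'depthpt',dep(p,d,u,v).round(1))
    c=g[v-2:v+3,u-2:u+3].reshape(-1,3).mean(0)
    m=(np.abs(g.astype(float)-c).sum(2)<75).astype(np.uint8)
    n,l,s,ce=cv2.connectedComponentsWithStats(m); k=l[v,u]
    cs,_=cv2.findContours((l==k).astype(np.uint8),0,2); cn=max(cs,key=cv2.contourArea)
    P=np.array([onz(p,a,b,h)[:2] for a,b in cn[:,0]],np.float32)
    if len(P)>4: (x,y),rr=cv2.minEnclosingCircle(P); e=cv2.fitEllipse(P); print('area',s[k,4],'centroid',ce[k],'circ',x,y,2*rr,'ell',e, onz(p,*ce[k],h))
# colour points on stand
for u,v in [(228,202),(219,173),(208,186)]: print(im[v,u],dep(p,d,u,v).round(1))
A=cv2.resize(im[160:225,185:250],(600,600),interpolation=cv2.INTER_CUBIC)
cv2.imwrite('pics/stand.png',A[:,:,::-1])
B=cv2.resize(im[180:235,262:340],(780,550),interpolation=cv2.INTER_CUBIC)
cv2.imwrite('pics/stones.png',B[:,:,::-1])
cv2.imwrite('pics/b.png',np.hstack([cv2.resize(A,(400,400)),cv2.resize(B,(400,282),)[:,:] if 0 else cv2.copyMakeBorder(cv2.resize(B,(400,282)),0,118,0,0,0)])[:,:,::-1])
E
```

```text
seed (278, 218) [ 27  22 106] [104 104  97] depthpt [ 455.3 -224.8    5.1]
area 187 centroid [277.56149733 218.98930481] circ 451.648681640625 -227.5393829345703 64.81605529785156 ell ((452.4150390625, -223.1695098876953), (49.76841354370117, 58.82721710205078), 75.0942153930664) [ 451.51813897 -223.04440591    8.        ]
seed (323, 217) [ 27  24 107] [105 106  97] depthpt [ 458.9 -385.2   11.1]
area 255 centroid [323.35686275 217.42745098] circ 456.8889465332031 -386.6278076171875 65.10167694091797 ell ((457.4710388183594, -386.1932373046875), (60.315921783447266, 63.67794418334961), 16.29775047302246) [ 457.46511857 -386.63772826   10.        ]
seed (312, 58) [30 24 97] [97 97 89] depthpt [1063.7 -356.6   26.2]
area 209 centroid [311.17703349  58.27272727] circ 1072.201416015625 -354.05816650390625 69.17002868652344 ell ((1071.3897705078125, -355.687744140625), (57.735015869140625, 68.61451721191406), 67.21410369873047) [1071.59946853 -355.91338126   10.        ]
[33 35 36] [511.3 -45.3  14.3]
[119 124 127] [601.7 -18.8  88. ]
[25 53 95] [562.5  22.7  53.1]
```

View pics/b.png

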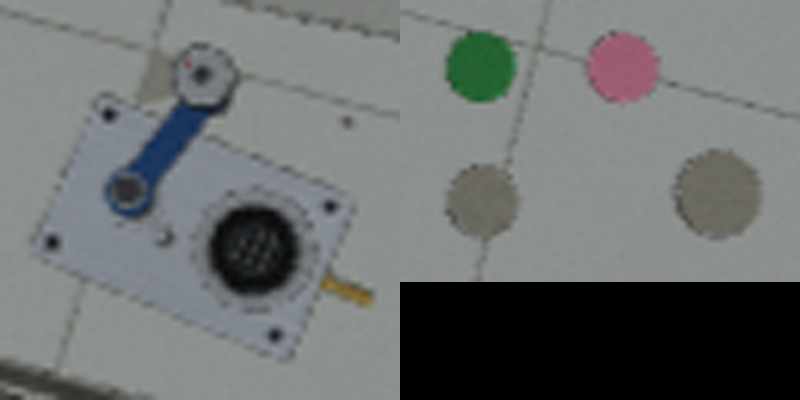

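The small stone is the disc at top (278,218): it measures about 50 mm, against about 61 mm for the one at (323,217), and the crop ratio 74/88 px is 0.84. The one at (311,58) is out of reach and does not fit. Next I'll compute rough stand points and the first move.

```bash
cat >> h.py <<'E'
def plan(x,y,z,yaw,quiet=False):
    """tool-axis shift (cm) to do first (at present yaw), then the turn"""
    s=r.sense(); e=s['eef_pos']; w=s['tcp_rot'][2]
    d=np.array([x,y,z])-e; c,sn=np.cos(w),np.sin(w)
    t=[(d[0]*c+d[1]*sn)/10,(d[0]*sn-d[1]*c)/10,-d[2]/10,(w-yaw+np.pi)%(2*np.pi)-np.pi]
    print('at',e.round(1),'yaw',round(w,3),'-> shift cm',np.round(t[:3],2),'turn',round(t[3],3)); return t
E
python3 - <<'E'
from h import *
p=cams.camera_params('top')
f=lambda a,b:(185+a*65/400-.5,160+b*65/400-.5)
N=onz(p,*f(254,250),20);P=onz(p,*f(129,190),60);K=onz(p,*f(204,75),87)
print('nest',N,'post',P,'knob',K, np.linalg.norm(N[:2]-P[:2]),np.linalg.norm(K[:2]-P[:2]))
yy=(P-N)[:2]; a=np.arctan2(-yy[0],yy[1]); v=(K-P)[:2]; print('stand yaw',a,'clamp',np.arctan2(v[1],v[0])-np.arctan2(-yy[1],-yy[0]))
w=cams.camera_params('wrist'); C=-np.array(w['R']).T@w['t']; print(C,w['R'],w['fx'],w['cx'],w['cy'],r.tcp_to_tips)
plan(452,-223,150,0.45)
E
```

```text
nest [517.30088001 -37.66231142  20.        ] post [545.74041863  30.1440761   60.        ] knob [606.48793276 -13.95153636  87.        ] 73.52899798730566 75.06452898582381
stand yaw -0.39713716211515904 clamp 1.3400464944326058
[ 346.85791416 -526.09068265  373.97849113] [[ 0.43447083 -0.90068469 -0.00147905]
 [-0.85040983 -0.41075918  0.32875527]
 [-0.29671237 -0.14157678 -0.94441399]] 273.59492483481273 256.1755931584254 194.25762427920463 17.0
at [ 271.6 -562.5  247.6] yaw 0.45 -> shift cm [ 31.01 -22.72   9.76] turn -0.0
```

Call:
drive_tool --pt "2.6 -1.9 0.8 0" --pt "2.6 -1.9 0.8 0" --pt "2.6 -1.9 0.8 0" --pt "2.6 -1.9 0.8 0" --pt "2.6 -1.9 0.8 0" --pt "2.6 -1.9 0.8 0" --pt "2.6 -1.9 0.8 0" --pt "2.6 -1.9 0.8 0" --pt "2.6 -1.9 0.8 0" --pt "2.6 -1.9 0.8 0" --pt "2.6 -1.9 0.8 0" --pt "2.4 -1.8 0.9 0" --jaw 0

```text
clock: 1.1
eef_pos: [452.7, -222.0, 150.9]
tcp_rot: [-3.142, -0.0, 0.45]
contact_force: [1.6, -0.4, 0.4]
opening: 0.996
```

Call:
drive_tool --pt "0 0 0 0" --pt "0 0 0 0" --pt "0 0 0 0" --pt "0 0 0 0"

```text
clock: 1.43
eef_pos: [452.0, -224.4, 151.5]
tcp_rot: [3.141, -0.0, 0.449]
contact_force: [0.1, 0.2, -0.2]
opening: 1.0
```

```bash
python3 - <<'E'
from h import *
print(r.sense()['eef_pos'],r.sense()['tcp_rot'],r.sense()['qpos'])
p,im,d=shot('wrist','w1.png'); np.savez('w1.npz',im=im,d=d,**{k:p[k] for k in p})
E
```

```text
[ 452.03138346 -224.43818375  151.51900461] [ 3.14116484e+00 -4.69569921e-05  4.49121750e-01] [-4.63679162e-01  2.89432312e-01  1.97571500e+00 -2.92189012e-04
  8.76078151e-01  6.58182433e-01]
```

View pics/w1.png

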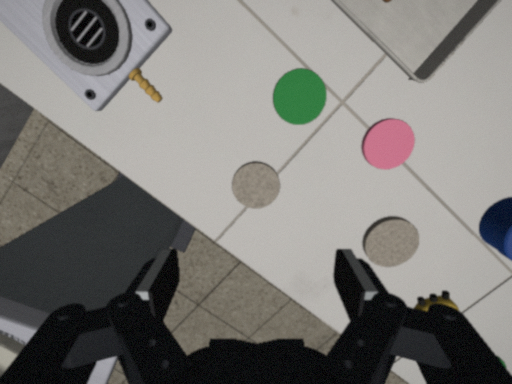

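The wrist view shows the small stone at (256,185), the big stone at (391,241), and the nest at the top left around (90,27). Now I'll measure.

```bash
cat >> h.py <<'E'
def disc(p,im,u,v,z,tol=60):
    g=cv2.GaussianBlur(im,(5,5),0); c=g[v-4:v+5,u-4:u+5].reshape(-1,3).mean(0)
    m=(np.abs(g.astype(float)-c).sum(2)<tol).astype(np.uint8)
    m=cv2.morphologyEx(m,cv2.MORPH_OPEN,np.ones((5,5),np.uint8))
    n,l,s,ce=cv2.connectedComponentsWithStats(m); k=l[v,u]
    cs,_=cv2.findContours((l==k).astype(np.uint8),0,2); cn=cv2.convexHull(max(cs,key=cv2.contourArea))
    P=np.array([onz(p,a,b,z)[:2] for a,b in cn[:,0]],np.float32)
    return cv2.fitEllipse(P)
E
python3 - <<'E'
from h import *
z=np.load('w1.npz'); p={k:z[k] for k in z if k not in('im','d')}; im,d=z['im'],z['d']
for t in(50,70): print(disc(p,im,256,185,8,t), disc(p,im,391,241,10,t))
print(dep(p,d,256,185),dep(p,d,391,241), dep(p,d,185,330))
for t in (60,90,120): 
  g=cv2.cvtColor(im,cv2.COLOR_RGB2GRAY)
print('nest dark?',onz(p,90,30,20),dep(p,d,90,30),dep(p,d,60,30))
# fingertips: pixel guesses
for u,v in [(170,262),(345,262),(150,300),(365,300)]: print((u,v),dep(p,d,u,v).round(1),im[v,u])
x=disc(p,im,256,185,8,60)[0]
plan(x[0],x[1],60,.45)
E
```

```text
((451.3016662597656, -223.7057647705078), (48.96110534667969, 49.993385314941406), 53.81425857543945) ((456.3143310546875, -389.05743408203125), (57.1452751159668, 59.17868423461914), 66.7436752319336)
((451.49371337890625, -223.65264892578125), (50.12454605102539, 52.42898178100586), 94.04011535644531) ((456.2650451660156, -389.2548522949219), (58.07231140136719, 60.29682922363281), 62.795135498046875)
[ 451.85874203 -224.06381227    8.617218  ] [ 458.87073496 -385.53858364   10.9563339 ] [-674.729586   -349.1203556  -850.25268875]
nest dark? [516.50229582 -40.3287539   20.        ] [516.51449718 -40.49623814  20.29262952] [505.82829107 -18.28889108  20.77132414]
(170, 262) [ 439.5 -182.5  160.2] [12 16 14]
(345, 262) [ 478.9 -258.8  164. ] [ 9  8 14]
(150, 300) [ 438.8 -182.5  186.8] [41 40 41]
(365, 300) [ 476.4 -262.1  186. ] [61 63 63]
at [ 452.  -224.6  151.5] yaw 0.449 -> shift cm [-0.   -0.08  9.15] turn -0.001
```

Call:
drive_tool --pt "0 0 2 0" --pt "0 -0.08 2 0" --pt "0 0 2 0" --pt "0 0 2 0" --pt "0 0 1 0" --pt "0 0 0 0" --pt "0 0 0 0" --pt "0 0 0 0" --pt "0 0 0 0" --pt "0 0 0 0" --pt "0 0 0 0" --jaw 0.4 --force 25

```text
clock: 2.4
eef_pos: [452.3, -223.1, 62.0]
tcp_rot: [3.14, -0.001, 0.45]
contact_force: [0.2, 0.9, -1.1]
opening: 0.601
```

```bash
cat >> h.py <<'E'
def tips(p,d):
    """points of the fingers in tool frame: lowest z ahead of TCP"""
    s=r.sense(); e=s['eef_pos']; w=s['tcp_rot'][2]
    vv,uu=np.mgrid[150:384:2,0:512:2]; uu=uu.ravel(); vv=vv.ravel(); ok=d[vv,uu]>0; uu,vv=uu[ok],vv[ok]
    K=np.array([[p['fx'],0,p['cx']],[0,p['fy'],p['cy']],[0,0,1.]])
    q=cv2.undistortPoints(np.stack([uu,vv],1).astype(float)[:,None],K,np.array([p['k1'],0,0,0.]))[:,0]
    X=(np.c_[q,np.ones(len(q))]*d[vv,uu][:,None]-p['t'])@np.array(p['R'])-e
    c,sn=np.cos(w),np.sin(w); T=np.c_[X[:,0]*c+X[:,1]*sn,X[:,0]*sn-X[:,1]*c,-X[:,2]]
    return T,np.c_[uu,vv]
E
python3 - <<'E'
from h import *
print(r.sense()['eef_pos'],r.sense()['opening'],r.tcp_to_tips)
p,im,d=shot('wrist','w2.png'); np.savez('w2.npz',im=im,d=d,**{k:p[k] for k in p})
T,U=tips(p,d)
for sg in(-1,1):
    m=(np.abs(T[:,0])<25)&(sg*T[:,1]>15)&(sg*T[:,1]<60)&(T[:,2]<35)&(T[:,2]>-25)
    Q=T[m]; o=np.argsort(-Q[:,2])[:12]; print(np.c_[Q[o],U[m][o]].round(1))
E
```

```text
[ 452.32726347 -223.14316859   62.04485345] 0.6010838959512516 17.0
[[  3.5 -25.6  13.  212.  246. ]
 [  2.2 -25.7  12.9 212.  248. ]
 [  1.6 -25.5  11.7 212.  250. ]
 [  0.3 -25.6  11.6 212.  252. ]
 [ -0.8 -25.6  11.4 212.  254. ]
 [ -3.1 -25.6  10.8 212.  258. ]
 [ -1.6 -25.5  10.4 212.  256. ]
 [  9.4 -30.3   9.2 202.  240. ]
 [  9.5 -31.4   9.2 200.  240. ]
 [ -6.1 -25.6   9.2 212.  264. ]
 [  9.5 -25.8   9.1 210.  240. ]
 [ -4.7 -25.5   9.1 212.  262. ]]
[[ -8.2  25.8  12.3 300.  264. ]
 [ -6.5  25.6  11.8 300.  262. ]
 [  8.   26.   11.8 302.  240. ]
 [ -9.2  25.7  11.7 300.  266. ]
 [-10.2  25.7  11.2 300.  268. ]
 [  8.1  25.6   9.3 302.  242. ]
 [  3.1  25.8   9.1 302.  250. ]
 [  5.7  25.7   9.  302.  246. ]
 [  9.5  32.1   8.9 314.  240. ]
 [  7.   25.6   8.9 302.  244. ]
 [  0.7  25.9   8.9 302.  254. ]
 [  4.5  25.7   8.8 302.  248. ]]
```

View pics/w2.png

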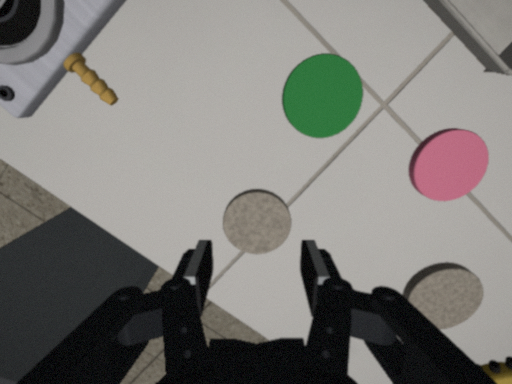

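The stone is at (257,222), between the fingers, and the tips are about 9–12 mm ahead of the TCP at this opening. Opening a bit, then descending to TCP z ≈ 15.5.

Call:
drive_tool --pt "0 0 0 0" --pt "0 0 0 0" --pt "0 0 0 0" --pt "-0.05 0 1.0 0" --pt "-0.05 0 1.0 0" --pt "0 0 1.0 0" --pt "0 0 0.8 0" --pt "0 0 0.6 0" --pt "0 0 0.25 0" --pt "0 0 0 0" --pt "0 0 0 0" --pt "0 0 0 0" --jaw 0.2

```text
clock: 3.45
eef_pos: [451.2, -223.5, 15.0]
tcp_rot: [3.141, -0.0, 0.45]
contact_force: [0.6, 0.4, -0.2]
opening: 0.801
```

Call:
drive_tool --pt "0 0 -0.05 0" --pt "0 0 0 0" --pt "0 0 0 0" --pt "0 0 0 0" --pt "0 0 0 0" --pt "0 0 0 0" --pt "0 0 0 0" --pt "0 0 0 0" --jaw 1 --force 25

```text
clock: 4.12
eef_pos: [451.3, -223.5, 16.0]
tcp_rot: [3.141, -0.001, 0.45]
contact_force: [-1.2, 0.4, 5.0]
opening: 0.567
```

Call:
drive_tool --pt "0 0 -1 0" --pt "0 0 -2 0" --pt "0 0 -2 0" --pt "0 0 -2 0" --pt "0 0 -2 0" --pt "0 0 0 0" --pt "0 0 0 0" --pt "0 0 0 0"

```text
clock: 4.78
eef_pos: [450.7, -223.2, 105.3]
tcp_rot: [3.141, -0.0, 0.45]
contact_force: [0.0, 0.1, -0.9]
opening: 0.565
```

```bash
python3 - <<'E'
from h import *
s=r.sense();print(s['eef_pos'],s['opening'],s['contact_force'])
p,im,d=shot('wrist','w3.png')
T,U=tips(p,d)
m=(np.abs(T[:,0])<27)&(abs(T[:,1])<18)&(T[:,2]<60)&(T[:,2]>-5); print(m.sum(),T[m].mean(0),T[m].min(0),T[m].max(0))
plan(517,-39,110,1.174)
cv2.imwrite('pics/w3c.png',cv2.resize(im[180:320,150:370],(660,420))[:,:,::-1])
E
```

```text
[ 450.7215991  -223.21793417  105.32470687] 0.5646566667072411 [ 0.04395743  0.10521759 -0.8902505 ]
1180 [2.30958321 0.01185443 6.92325186] [-24.5229703  -17.96597014   4.97134789] [24.77309963 17.94436036 14.830204  ]
at [ 450.4 -223.1  104.8] yaw 0.45 -> shift cm [ 14.   -13.68  -0.52] turn -0.724
```

View pics/w3c.png

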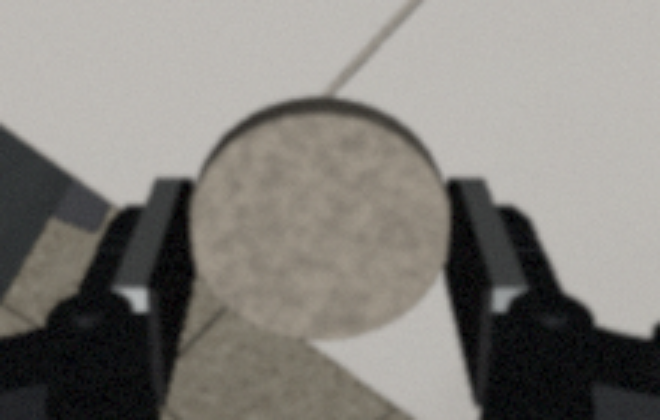

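The stone is held level and centred. Now I'll move next to the nest and look at it with the nest ahead of the tool.

Call:
drive_tool --pt "1.8 -1.8 -0.1 0" --pt "2.2 -2.3 -0.1 0" --pt "2.4 -2.5 -0.2 0" --pt "2.4 -2.5 -0.1 0" --pt "0 0 0 -0.11" --pt "0 0 0 -0.11" --pt "0 0 0 -0.11" --pt "0 0 0 -0.11" --pt "0 0 0 -0.11" --pt "0 0 0 -0.11" --pt "0 0 0 -0.064" --pt "0 0 0 0"

```text
clock: 5.83
eef_pos: [489.9, -103.0, 109.2]
tcp_rot: [-3.139, 0.0, 1.177]
contact_force: [-0.1, 0.2, -0.2]
opening: 0.57
```

Call:
drive_tool --pt "0 0 0 0" --pt "0 0 0 0" --pt "0 0 0 0"

```text
clock: 6.08
eef_pos: [490.4, -103.1, 110.0]
tcp_rot: [-3.141, 0.0, 1.172]
contact_force: [0.9, 0.7, 0.1]
opening: 0.565
```

```bash
python3 - <<'E'
from h import *
s=r.sense();print(s['eef_pos'],s['tcp_rot'],s['opening'],s['contact_force'],s['qpos'])
p,im,d=shot('wrist','w4.png'); np.savez('w4.npz',im=im,d=d,**{k:p[k] for k in p})
T,U=tips(p,d)
m=(np.hypot(T[:,0],T[:,1])<20)&(T[:,2]<11)&(T[:,2]>0); A=np.c_[T[m][:,:2],np.ones(m.sum())]; print('top plane',np.linalg.lstsq(A,T[m][:,2],rcond=None)[0])
E
```

```text
[ 490.40630682 -103.1053518   109.95232343] [-3.14091983e+00  1.32194862e-04  1.17212544e+00] 0.5653755464344086 [0.86993616 0.70547164 0.08487183] [-2.10217374e-01  3.49761533e-01  2.01021675e+00 -5.40088882e-06
  7.82300053e-01  1.88457388e-01]
top plane [-7.63020836e-05  3.77332429e-03  7.29480751e+00]
```

View pics/w4.png

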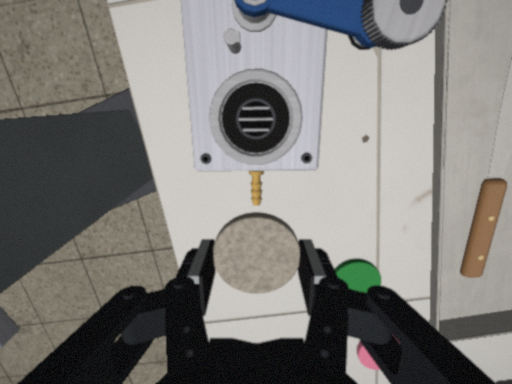

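The nest is at (256,117), the stone sits level in the jaws at (257,254), and the knob is at (402,15). Measuring the nest.

```bash
python3 - <<'E'
from h import *
z=np.load('w4.npz'); p={k:z[k] for k in z if k not in('im','d')}; im,d=z['im'],z['d']
g=cv2.cvtColor(im,cv2.COLOR_RGB2GRAY); g=cv2.GaussianBlur(g,(3,3),0)
for t in(50,70,90):
    m=(g<t).astype(np.uint8); m[:60]=0; m[175:]=0; m[:,:190]=0; m[:,310:]=0
    cs,_=cv2.findContours(m,0,2); c=cv2.convexHull(max(cs,key=cv2.contourArea)); 
    for h in(20,23): print(t,h,cv2.fitEllipse(np.array([onz(p,a,b,h)[:2] for a,b in c[:,0]],np.float32)))
c=cv2.HoughCircles(g[50:190,180:330],cv2.HOUGH_GRADIENT,1,100,param1=80,param2=15,minRadius=38,maxRadius=52); print(c, c is not None and onz(p,c[0,0,0]+180,c[0,0,1]+50,23), 'r->',c[0,0,2])
# stand edges/screws: (206,158),(306,158) at z 14
a,b=onz(p,206,158,14),onz(p,306,158,14); print('stand yaw',np.arctan2(*(b-a)[[1,0]]),np.linalg.norm(b-a))
print('depths floor,rim',dep(p,d,256,93),dep(p,d,217,117),dep(p,d,256,155))
# stone xy
T=disc(p,im,257,254,109.9-7.5,60); print('stone',T)
E
```

```text
50 20 ((515.9517822265625, -38.02836608886719), (49.63882827758789, 49.93416976928711), 170.53656005859375)
50 23 ((516.0413818359375, -37.853694915771484), (48.95030975341797, 49.241546630859375), 170.53700256347656)
70 20 ((515.84619140625, -38.10247802734375), (50.66537094116211, 50.876461029052734), 152.57872009277344)
70 23 ((515.937255859375, -37.92677307128906), (49.96261215209961, 50.17076873779297), 152.58053588867188)
90 20 ((515.6113891601562, -38.25442123413086), (51.6224479675293, 52.244361877441406), 130.70370483398438)
90 23 ((515.7056884765625, -38.07661056518555), (50.90641403198242, 51.51970291137695), 130.70321655273438)
[[[72.5 66.5 47.1]]] [514.76393683 -35.56043094  23.        ] r-> 47.1
stand yaw -0.3986899336749575 82.2535481166364
depths floor,rim [523.64890964 -21.25352123  20.67746901] [490.064637   -25.51527546  23.30157729] [505.66365206 -63.88356647  20.69600572]
stone ((489.371337890625, -102.77741241455078), (48.00945281982422, 49.28117370605469), 45.32951354980469)
```

```bash
python3 - <<'E'
from h import *
plan(516.4,-38.4,60,1.172)
E
```

```text
at [ 490.5 -103.1  110.1] yaw 1.172 -> shift cm [ 6.97 -0.12  5.01] turn 0.0
```

Call:
drive_tool --pt "1.5 0 0 0" --pt "2 -0.12 0 0" --pt "2 0 0 0" --pt "1.47 0 0 0" --pt "0 0 1.5 0" --pt "0 0 1.5 0" --pt "0 0 1 0" --pt "0 0 1 0" --pt "0 0 0 0" --pt "0 0 0 0" --pt "0 0 0 0" --pt "0 0 0 0"

```text
clock: 7.13
eef_pos: [517.0, -38.6, 60.9]
tcp_rot: [3.141, -0.0, 1.173]
contact_force: [0.1, -0.7, -0.3]
opening: 0.563
```

```bash
python3 - <<'E'
from h import *
s=r.sense();print(s['opening'],s['contact_force'])
plan(516.4,-38.4,37,1.172)
E
```

```text
0.5631614300647081 [ 0.12089911 -0.67988473 -0.28189547]
at [517.  -38.6  60.9] yaw 1.173 -> shift cm [-0.01 -0.06  2.39] turn 0.001
```

Call:
drive_tool --pt "0 -0.05 0.6 0" --pt "0 0 0.6 0" --pt "0 0 0.4 0" --pt "0 0 0.3 0" --pt "0 0 0.2 0" --pt "0 0 0.15 0" --pt "0 0 0.1 0" --pt "0 0 0 0" --pt "0 0 0 0"

```text
clock: 7.88
eef_pos: [516.1, -38.2, 36.9]
tcp_rot: [3.141, -0.0, 1.174]
contact_force: [0.2, 0.6, -0.2]
opening: 0.566
```

Call:
drive_tool --pt "0 0 0.05 0" --pt "0 0 0.05 0" --pt "0 0 0 0" --pt "0 0 0 0"

```text
clock: 8.22
eef_pos: [516.2, -38.2, 36.3]
tcp_rot: [3.141, -0.0, 1.174]
contact_force: [-1.6, 0.7, 8.0]
opening: 0.565
```

Contact came at 36.3, where I expected the floor (on the rim it would have been about 39). Releasing.

Call:
drive_tool --pt "0 0 -0.05 0" --pt "0 0 0 0" --pt "0 0 0 0" --pt "0 0 0 0" --pt "0 0 0 0" --pt "0 0 -1 0" --pt "0 0 -2 0" --pt "0 0 -2 0" --pt "0 0 -2 0" --pt "0 0 0 0" --jaw 0.2

```text
clock: 9.05
eef_pos: [518.2, -38.4, 110.2]
tcp_rot: [3.136, -0.002, 1.174]
contact_force: [0.9, -0.2, 0.9]
opening: 0.797
```

Call:
drive_tool --pt "-1.5 0 0 0" --pt "-2 0 -1 0" --pt "-2 0 -1 0" --pt "-1 0 -1 0" --pt "0 0 0 0" --pt "0 0 0 0" --pt "0 0 0 0"

```text
clock: 9.63
eef_pos: [491.1, -97.7, 136.2]
tcp_rot: [3.141, -0.0, 1.173]
contact_force: [0.6, -0.0, 0.3]
opening: 0.8
```

```bash
python3 - <<'E'
from h import *
s=r.sense();print(s['eef_pos'],s['tcp_rot'],s['qpos'])
p,im,d=shot('wrist','w5.png'); np.savez('w5.npz',im=im,d=d,**{k:p[k] for k in p})
E
```

```text
[491.08119145 -97.69769928 136.15258716] [ 3.14146825e+00 -3.16885489e-04  1.17344873e+00] [-1.99562043e-01  3.07211661e-01  1.99486972e+00  3.84661249e-04
  8.39327065e-01  1.97528661e-01]
```

View pics/w5.png

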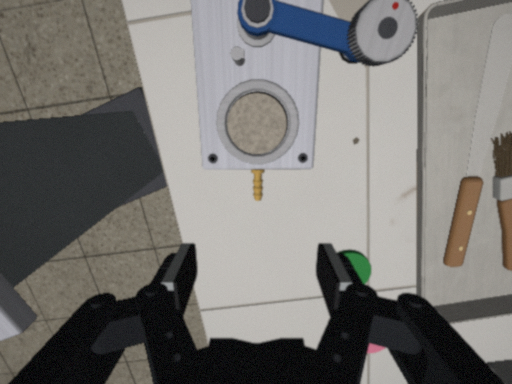

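The stone is in the nest at (256,124), the knob top at (387,28) with the red dot at (396,6), and the post at (258,12). Checking seating and the knob position.

```bash
python3 - <<'E'
from h import *
z=np.load('w5.npz'); p={k:z[k] for k in z if k not in('im','d')}; im,d=z['im'],z['d']
print('stone',disc(p,im,256,124,28,60))
vv,uu=np.mgrid[102:148:3,236:278:3]; X=np.array([dep(p,d,a,b) for a,b in zip(uu.ravel(),vv.ravel())])
X=X[abs(X[:,2]-np.median(X[:,2]))<2.5];print('plane',np.linalg.lstsq(np.c_[X[:,:2]-X[:,:2].mean(0),np.ones(len(X))],X[:,2],rcond=None)[0],len(X))
# knob top by depth: points with z 82..92
vv,uu=np.mgrid[0:75:1,335:430:1]; Y=np.array([dep(p,d,a,b) for a,b in zip(uu.ravel(),vv.ravel())]); m=(Y[:,2]>82)&(Y[:,2]<95); Y=Y[m]
(c,r_)=cv2.minEnclosingCircle(Y[:,:2].astype(np.float32)); print('knob',np.median(Y,0),c,r_)
a=-.398; sx=np.array([np.cos(a),np.sin(a)]); sy=np.array([-sx[1],sx[0]]); N=np.array([515.9,-38.1]); P=N+75*sy; v=np.array(c)-P
print('P',P,'img',dep(p,d,258,12),'c',np.arctan2(v@sx,-v@sy),np.linalg.norm(v))
E
```

```text
stone ((513.1973876953125, -42.854698181152344), (55.09821319580078, 58.617374420166016), 27.178691864013672)
plane [ 2.31758688e-03 -8.19136154e-03  2.88207236e+01] 223
knob [602.97339899 -13.49836284  87.36403197] (604.82958984375, -13.1323881149292) 18.462589263916016
P [544.9681582  31.0378491] img [544.03572923  27.92906106  61.23443194] c 1.3331006672061467 74.39355384684539
```

Stone seated: its top is level at about 28.8 with depth reading about 0.7 high. The knob is at (604.8,−13.1), c ≈ 1.33. I'll cage the knob between the jaws and sweep it along the arc.

```bash
cat >> h.py <<'E'
a_=-.398; SX=np.array([np.cos(a_),np.sin(a_)]); SY=np.array([-SX[1],SX[0]]); NEST=np.array([515.9,-38.1]); POST=NEST+75*SY
scr=lambda c: POST+75*(np.sin(c)*SX-np.cos(c)*SY)
E
python3 - <<'E'
from h import *
plan(604.8,-13.1,136,1.84)
w=1.84; prev=np.array([604.8,-13.1]); prev=scr(1.333)
for c in np.arange(1.333-.1,-.15,-.1):
    q=scr(c); d=(q-prev)/10; prev=q; print(round(c,3),q.round(1),np.round([d[0]*np.cos(w)+d[1]*np.sin(w),d[0]*np.sin(w)-d[1]*np.cos(w)],2))
E
```

```text
at [491.  -97.5 135.9] yaw 1.174 -> shift cm [ 1.219e+01  7.240e+00 -1.000e-02] turn -0.666
1.233 [600.6 -19.3] [-0.43 -0.61]
1.133 [595.3 -24.6] [-0.37 -0.65]
1.033 [589.5 -29.3] [-0.3  -0.69]
0.933 [583.2 -33.5] [-0.23 -0.71]
0.833 [576.6 -37. ] [-0.16 -0.73]
0.733 [569.6 -39.8] [-0.09 -0.74]
0.633 [562.4 -41.9] [-0.01 -0.75]
0.533 [555.1 -43.3] [ 0.06 -0.75]
0.433 [547.6 -43.9] [ 0.14 -0.74]
0.333 [540.1 -43.8] [ 0.21 -0.72]
0.233 [532.6 -42.9] [ 0.28 -0.7 ]
0.133 [525.3 -41.3] [ 0.35 -0.66]
0.033 [518.2 -39. ] [ 0.41 -0.63]
-0.067 [511.3 -36. ] [ 0.47 -0.58]
```

Call:
drive_tool --pt "2 1.2 0 0" --pt "3 1.8 0 0" --pt "3 1.8 0 0" --pt "3 1.8 0 0" --pt "1.2 0.64 0 -0.11" --pt "0 0 0 -0.11" --pt "0 0 0 -0.11" --pt "0 0 0 -0.11" --pt "0 0 0 -0.11" --pt "0 0 0 -0.116" --pt "0 0 0 0" --pt "0 0 0 0"

```text
clock: 10.68
eef_pos: [604.7, -12.9, 135.7]
tcp_rot: [-3.141, -0.0, 1.837]
contact_force: [0.2, 0.4, -0.3]
opening: 0.799
```

```bash
python3 - <<'E'
from h import *
plan(604.8,-13.1,80,1.84)
E
```

```text
at [604.7 -12.9 135.7] yaw 1.837 -> shift cm [-0.02  0.01  5.57] turn -0.003
```

Call:
drive_tool --pt "0 0 1.5 0" --pt "0 0 1.5 0" --pt "0 0 1.5 0" --pt "0 0 1.1 0" --pt "0 0 0 0" --pt "0 0 0 0" --pt "0 0 0 0"

```text
clock: 11.27
eef_pos: [605.3, -13.5, 80.8]
tcp_rot: [3.141, 0.0, 1.839]
contact_force: [0.6, 0.5, 0.6]
opening: 0.8
```

Call:
drive_tool --pt "0 0 0 0" --pt "0 0 0 0" --pt "0 0 0 0" --pt "0 0 0 0" --jaw 0.43

```text
clock: 11.6
eef_pos: [605.1, -13.6, 80.8]
tcp_rot: [3.141, 0.0, 1.84]
contact_force: [-0.0, 0.4, 0.3]
opening: 0.57
```

Call:
drive_tool --pt "-0.2 -0.3 0 0" --pt "-0.23 -0.31 0 0" --pt "-0.37 -0.65 0 0" --pt "-0.3 -0.69 0 0" --pt "-0.23 -0.71 0 0" --pt "-0.16 -0.73 0 0" --pt "-0.09 -0.74 0 0" --pt "-0.01 -0.75 0 0" --pt "0 0 0 0" --pt "0 0 0 0"

```text
clock: 12.43
eef_pos: [560.7, -41.8, 80.0]
tcp_rot: [-3.14, -0.001, 1.839]
contact_force: [0.7, 0.7, -0.2]
opening: 0.566
```

Call:
drive_tool --pt "0.06 -0.6 0 0" --pt "0.14 -0.7 0 0" --pt "0.21 -0.72 0 0" --pt "0.28 -0.7 0 0" --pt "0.3 -0.6 0 0" --pt "0.3 -0.5 0 0" --pt "0.2 -0.3 0 0" --pt "0 0 0 0" --pt "0 0 0 0"

```text
clock: 13.18
eef_pos: [518.1, -38.3, 80.3]
tcp_rot: [-3.141, -0.0, 1.84]
contact_force: [0.6, 1.1, 0.3]
opening: 0.567
```

```bash
python3 - <<'E'
from h import *
print(r.sense()['contact_force'],r.sense()['wrist_torque'])
for c in(0,-.05,-.09,-.12): print(c,scr(c)); plan(*scr(c),80,1.84)
E
```

```text
[0.55288446 1.12065915 0.28380058] [-0.01362744  0.09556077 -0.06969892]
0 [515.9 -38.1]
at [518.1 -38.3  80.3] yaw 1.84 -> shift cm [ 0.08 -0.2   0.03] turn 0.0
-0.05 [512.48087537 -36.56079329]
at [518.1 -38.3  80.3] yaw 1.84 -> shift cm [ 0.32 -0.49  0.03] turn 0.0
-0.09 [509.80363703 -35.20757678]
at [518.1 -38.3  80.3] yaw 1.84 -> shift cm [ 0.52 -0.71  0.03] turn 0.0
-0.12 [507.83239519 -34.12299117]
at [518.1 -38.3  80.3] yaw 1.84 -> shift cm [ 0.68 -0.87  0.03] turn 0.0
```

Call:
drive_tool --pt "0.16 -0.25 0 0" --pt "0.16 -0.24 0 0" --pt "0 0 0 0" --pt "0 0 0 0"

```text
clock: 13.52
eef_pos: [512.5, -36.7, 80.2]
tcp_rot: [-3.141, -0.0, 1.84]
contact_force: [-0.6, -0.3, 0.1]
opening: 0.57
```

Call:
drive_tool --pt "0.1 -0.12 0 0" --pt "0.1 -0.12 0 0" --pt "0 0 0 0" --pt "0 0 0 0"

```text
clock: 13.85
eef_pos: [509.9, -35.4, 80.3]
tcp_rot: [3.141, 0.0, 1.84]
contact_force: [0.8, 0.2, 0.0]
opening: 0.57
```

Call:
drive_tool --pt "0.08 -0.1 0 0" --pt "0.08 -0.1 0 0" --pt "0 0 0 0" --pt "0 0 0 0"

```text
clock: 14.18
eef_pos: [509.2, -34.5, 80.6]
tcp_rot: [3.138, 0.001, 1.84]
contact_force: [6.3, -0.3, -4.4]
opening: 0.567
```

Force rises at the stop. I'll back off to centre, raise the tool, wind the wrist back, and measure the knob.

Call:
drive_tool --pt "-0.3 0.4 0 0" --pt "-0.2 0.34 0 0" --pt "0 0 -1.0 0" --pt "0 0 -2 0" --pt "0 0 -2 0" --pt "-1.5 0 -1 -0.1" --pt "-2 0 0 0" --pt "-2 0 0 0" --pt "-1 0 0 0" --pt "0 0 0 0" --pt "0 0 0 0" --pt "0 0 0 0" --jaw 0.2

```text
clock: 15.18
eef_pos: [537.3, -97.7, 140.0]
tcp_rot: [-3.141, -0.001, 1.94]
contact_force: [0.2, 0.4, 0.9]
opening: 0.796
```

```bash
python3 - <<'E'
from h import *
s=r.sense();print(s['eef_pos'],s['tcp_rot'],s['qpos'])
p,im,d=shot('wrist','w6.png'); np.savez('w6.npz',im=im,d=d,**{k:p[k] for k in p})
vv,uu=np.mgrid[0:300:1,100:420:1]; Y=np.array([dep(p,d,a,b) for a,b in zip(uu.ravel(),vv.ravel())]); m=(Y[:,2]>82)&(Y[:,2]<95)&(np.hypot(*(Y[:,:2]-NEST).T)<40); Y=Y[m]
c,r_=cv2.minEnclosingCircle(Y[:,:2].astype(np.float32)); print('knob',len(Y),np.median(Y,0),c,r_)
v=np.array(c)-POST; print('c',np.arctan2(v@SX,-v@SY),np.linalg.norm(v)); plan(*NEST,130,1.84)
E
```

```text
[537.27934664 -97.71518621 140.04293738] [-3.14058769e+00 -9.37376696e-04  1.93953034e+00] [-1.82812884e-01  3.63511431e-01  1.89576317e+00  3.51548576e-04
  8.83665215e-01 -5.51770549e-01]
knob 2352 [515.98401976 -37.36580991  88.24307554] (516.2969970703125, -38.16340255737305) 18.068798065185547
c 0.0052137895046643215 74.90559867029103
at [537.3 -97.6 140. ] yaw 1.94 -> shift cm [6.32 0.15 1.  ] turn 0.1
```

View pics/w6.png

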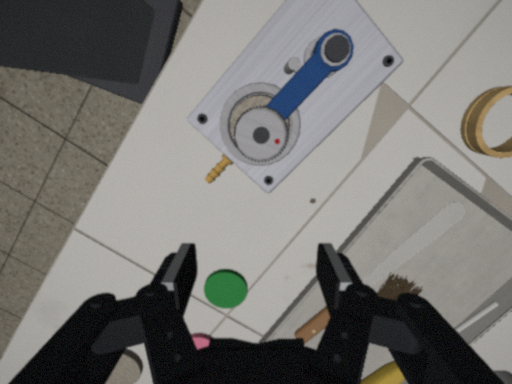

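The arm is on its stop (c ≈ 0.005) with the knob at (516.2,−38.1). Moving above the knob and winding the wrist back by 2.0 rad.

Call:
drive_tool --pt "2 0.15 0 0" --pt "2.5 0 0 0" --pt "1.84 0 0 0" --pt "0 0 0 -0.115" --pt "0 0 0 -0.115" --pt "0 0 0 -0.115" --pt "0 0 0 -0.115" --pt "0 0 0 -0.115" --pt "0 0 0 -0.115" --pt "0 0 0 -0.115" --pt "0 0 0 -0.115" --pt "0 0 0 -0.115"

```text
clock: 16.23
eef_pos: [516.0, -37.8, 140.1]
tcp_rot: [3.141, -0.001, 2.981]
contact_force: [0.3, -0.1, -0.6]
opening: 0.798
```

Call:
drive_tool --pt "0 0 0 -0.115" --pt "0 0 0 -0.115" --pt "0 0 0 -0.115" --pt "0 0 0 -0.115" --pt "0 0 0 -0.115" --pt "0 0 0 -0.115" --pt "0 0 0 -0.115" --pt "0 0 0 -0.115" --pt "0 0 0 0" --pt "0 0 0 0" --pt "0 0 0 0"

```text
clock: 17.15
eef_pos: [516.3, -38.3, 140.2]
tcp_rot: [3.141, -0.0, -2.392]
contact_force: [-0.7, 0.1, 0.4]
opening: 0.8
```

```bash
python3 - <<'E'
from h import *
s=r.sense();print(s['tcp_rot'],s['qpos'],s['wrist_torque'],s['contact_force'])
plan(516.2,-38.1,81,s['tcp_rot'][2])
E
```

```text
[ 3.14134151e+00 -1.54195831e-04 -2.39163166e+00] [-7.69121021e-02  3.24412131e-01  1.95626144e+00  7.46221014e-05
  8.61208296e-01 -2.39771802e+00] [ 0.00269875 -0.0042997   0.01056457] [-0.65025191  0.07197597  0.44224435]
at [516.3 -38.3 140.2] yaw -2.392 -> shift cm [-0.    0.02  5.92] turn 0.0
```

Call:
drive_tool --pt "0 0.02 1.5 0" --pt "0 0 1.5 0" --pt "0 0 1.5 0" --pt "0 0 1.0 0" --pt "0 0 0.42 0" --pt "0 0 0 0" --pt "0 0 0 0" --pt "0 0 0 0"

```text
clock: 17.82
eef_pos: [517.0, -38.6, 81.7]
tcp_rot: [-3.141, 0.001, -2.389]
contact_force: [-0.1, 0.2, 1.3]
opening: 0.801
```

Call:
drive_tool --pt "0 0 0 0" --pt "0 0 0 0" --pt "0 0 0 0" --pt "0 0 0 0" --pt "0 0 0 0" --pt "0 0 0 0" --pt "0 0 0 0" --pt "0 0 0 0" --jaw 1 --force 20

```text
clock: 18.48
eef_pos: [516.8, -38.5, 81.6]
tcp_rot: [-3.141, 0.001, -2.388]
contact_force: [-0.5, 0.8, 7.1]
opening: 0.411
```

```bash
cat > t.py <<'E'
from h import *
s=r.sense();print('t',round(s['clock'],2),'q6',s['qpos'][5].round(3),'yaw',s['tcp_rot'][2].round(3),'pos',s['eef_pos'].round(1),'F',s['contact_force'].round(2),'M',s['wrist_torque'].round(3),'tau6',s['joint_efforts'][5].round(4),'op',round(s['opening'],3))
E
python3 t.py
```

```text
t 18.48 q6 -2.401 yaw -2.388 pos [516.8 -38.5  81.6] F [-0.47  0.79  7.11] M [0.112 0.149 0.026] tau6 0.028 op 0.411
```

Call:
drive_tool --pt "0 0 0.016 0.1" --pt "0 0 0.016 0.1" --pt "0 0 0.016 0.1" --pt "0 0 0.016 0.1" --pt "0 0 0.016 0.1" --pt "0 0 0.016 0.1" --pt "0 0 0.016 0.1" --pt "0 0 0.016 0.1"

```text
clock: 19.15
eef_pos: [517.0, -38.2, 80.3]
tcp_rot: [3.141, 0.001, 3.09]
contact_force: [-1.2, 3.3, 5.9]
opening: 0.414
```

```bash
python3 t.py
```

```text
t 19.15 q6 -1.596 yaw 3.09 pos [517.  -38.2  80.3] F [-1.2   3.33  5.87] M [ 0.597 -0.006  0.015] tau6 -1.9405 op 0.414
```

Call:
drive_tool --pt "0 0 0.008 0.05" --pt "0 0 0.008 0.05" --pt "0 0 0 0"

```text
clock: 19.4
eef_pos: [517.1, -38.2, 80.2]
tcp_rot: [3.141, 0.001, 2.991]
contact_force: [1.1, 3.2, 4.6]
opening: 0.413
```

```bash
python3 t.py
```

```text
t 19.4 q6 -1.498 yaw 2.991 pos [517.1 -38.2  80.2] F [1.12 3.17 4.57] M [ 0.479 -0.16  -0.022] tau6 0.8439 op 0.413
```

```bash
cat > t.py <<'E'
from h import *
L=[r.sense()]
for i in range(5): cams.grab_frame('wrist'); L.append(r.sense())
s=L[-1]; M=np.array([x['wrist_torque'] for x in L]); F=np.array([x['contact_force'] for x in L]); t6=np.array([x['joint_efforts'][5] for x in L])
print('t',round(s['clock'],2),'q6',s['qpos'][5].round(3),'pos',s['eef_pos'].round(1),'F',F.mean(0).round(2),'M',M.mean(0).round(3),'Mz',M[:,2].round(3),'tau6',t6.round(3),'op',round(s['opening'],3))
E
python3 t.py
```

```text
t 19.65 q6 -1.502 pos [517.3 -38.3  80.1] F [1.61 3.72 5.  ] M [ 0.648 -0.238 -0.035] Mz [-0.022  0.001 -0.042 -0.069 -0.03  -0.051] tau6 [ 0.844  0.323  0.081 -0.006 -0.041 -0.047] op 0.408
```

Call:
drive_tool --pt "0 0 0.008 0.05" --pt "0 0 0.008 0.05"

```text
clock: 19.82
eef_pos: [517.3, -38.2, 80.0]
tcp_rot: [3.141, 0.002, 2.893]
contact_force: [2.9, 4.5, 6.2]
opening: 0.408
```

```bash
python3 t.py
```

```text
t 20.07 q6 -1.402 pos [517.4 -38.2  80. ] F [2.16 4.59 5.74] M [ 0.836 -0.308 -0.039] Mz [ 0.034 -0.003 -0.033 -0.028 -0.093 -0.111] tau6 [-1.13  -0.538  0.693  0.217  0.019 -0.035] op 0.412
```

tau6, once settled, reads about −0.045, which matches the free torque. It is clean enough to use for detecting the contact.

Call:
drive_tool --pt "0 0 0.012 0.07" --pt "0 0 0.012 0.07" --pt "0 0 0 0"

```text
clock: 20.32
eef_pos: [517.4, -38.1, 79.7]
tcp_rot: [3.14, 0.002, 2.75]
contact_force: [1.6, 4.9, 5.5]
opening: 0.412
```

```bash
python3 t.py
```

```text
t 20.57 q6 -1.262 pos [517.4 -38.1  79.7] F [1.9  5.26 5.19] M [ 0.912 -0.352 -0.047] Mz [-0.07  -0.041 -0.017 -0.041 -0.066 -0.047] tau6 [ 1.134  0.512  0.108 -0.013 -0.042 -0.049] op 0.417
```

Call:
drive_tool --pt "0 0 0.012 0.07" --pt "0 0 0.012 0.07" --pt "0 0 0 0"

```text
clock: 20.82
eef_pos: [517.5, -38.0, 79.5]
tcp_rot: [3.14, 0.001, 2.61]
contact_force: [2.0, 6.1, 4.7]
opening: 0.414
```

```bash
python3 t.py
```

```text
t 21.07 q6 -1.122 pos [517.5 -38.1  79.5] F [2.42 5.92 5.42] M [ 0.99  -0.419 -0.033] Mz [-0.044 -0.066 -0.015 -0.019 -0.02  -0.038] tau6 [ 1.135  0.512  0.108 -0.012 -0.042 -0.048] op 0.411
```

Call:
drive_tool --pt "0 0 0.012 0.07" --pt "0 0 0.012 0.07" --pt "0 0 0 0"

```text
clock: 21.32
eef_pos: [517.6, -38.0, 79.3]
tcp_rot: [3.14, 0.001, 2.47]
contact_force: [2.4, 6.4, 6.3]
opening: 0.41
```

```bash
python3 t.py
```

```text
t 21.57 q6 -0.982 pos [517.6 -38.   79.3] F [2.65 6.26 5.51] M [ 1.098 -0.432 -0.044] Mz [-0.046  0.009 -0.032 -0.086 -0.062 -0.049] tau6 [ 1.135  0.511  0.107 -0.013 -0.043 -0.049] op 0.413
```

Call:
drive_tool --pt "0 0 0.012 0.07" --pt "0 0 0.012 0.07" --pt "0 0 0 0"

```text
clock: 21.82
eef_pos: [517.7, -37.9, 79.1]
tcp_rot: [3.139, 0.001, 2.33]
contact_force: [2.6, 7.4, 5.6]
opening: 0.408
```

```bash
python3 t.py
```

```text
t 22.07 q6 -0.842 pos [517.7 -37.9  79.1] F [2.57 6.97 6.37] M [ 1.173 -0.419 -0.045] Mz [-0.041 -0.046 -0.079 -0.034 -0.034 -0.038] tau6 [ 1.152  0.521  0.116 -0.004 -0.034 -0.04 ] op 0.414
```

Call:
drive_tool --pt "0 0 0.012 0.07" --pt "0 0 0.012 0.07" --pt "0 0 0 0"

```text
clock: 22.32
eef_pos: [517.8, -37.9, 79.0]
tcp_rot: [3.139, 0.001, 2.19]
contact_force: [2.6, 7.1, 6.3]
opening: 0.414
```

```bash
python3 t.py
```

```text
t 22.57 q6 -0.702 pos [517.8 -37.9  79. ] F [2.56 7.61 7.11] M [ 1.22  -0.429 -0.   ] Mz [-0.014  0.012 -0.028  0.039 -0.023  0.014] tau6 [ 1.171  0.54   0.134  0.014 -0.015 -0.022] op 0.409
```

Call:
drive_tool --pt "0 0 0.012 0.07" --pt "0 0 0.012 0.07" --pt "0 0 0 0"

```text
clock: 22.82
eef_pos: [518.0, -37.8, 78.9]
tcp_rot: [3.138, 0.001, 2.05]
contact_force: [2.5, 8.1, 7.8]
opening: 0.413
```

```bash
python3 t.py
```

```text
t 23.07 q6 -0.562 pos [518.  -37.8  78.9] F [2.35 7.96 8.01] M [ 1.248 -0.431  0.021] Mz [ 0.05  -0.012  0.002  0.048  0.032  0.007] tau6 [ 1.193  0.562  0.156  0.036  0.006 -0.   ] op 0.412
```

tau6 has started to rise, with contact near q6 ≈ −0.85, and the estimate is now about 6 N. Continuing in small steps to a settled tau6 of about +0.07 (≈ 15 N).

Call:
drive_tool --pt "0 0 0.006 0.07" --pt "0 0 0.006 0.07" --pt "0 0 0 0"

```text
clock: 23.32
eef_pos: [518.0, -37.8, 78.8]
tcp_rot: [3.138, 0.0, 1.91]
contact_force: [3.5, 8.0, 8.5]
opening: 0.412
```

```bash
python3 t.py
```

```text
t 23.57 q6 -0.422 pos [518.1 -37.8  78.7] F [3.22 8.15 7.92] M [ 1.334 -0.473  0.05 ] Mz [0.103 0.047 0.023 0.02  0.056 0.052] tau6 [1.213 0.582 0.177 0.057 0.027 0.021] op 0.409
```

```bash
cat > dot.py <<'E'
from h import *
def dot(p,im,z,c):
    h=cv2.cvtColor(im,cv2.COLOR_RGB2HSV); m=(((h[...,0]<8)|(h[...,0]>172))&(h[...,1]>110)&(h[...,2]>60)).astype(np.uint8)
    n,l,s,ce=cv2.connectedComponentsWithStats(m); out=[]
    for k in range(1,n):
        X=onz(p,*ce[k],z)[:2]-c
        if np.hypot(*X)<20: out.append((s[k,4],ce[k].round(1),np.hypot(*X).round(1),np.arctan2(X[1],X[0]).round(3)))
    return out
def run():
    z=np.load('w6.npz'); p={k:z[k] for k in z if k not in('im','d')}
    print('before',dot(p,z['im'],87,np.array([516.2,-38.1])))
    p,im,d=shot('wrist'); print('now',dot(p,im,84,np.array([516.2,-38.1])))
    cv2.imwrite('pics/dot.png',cv2.resize(im[170:300,170:350],(720,520))[:,:,::-1])
run()
E
python3 dot.py
```

```text
before [(np.int32(15), array([276.5, 140.9]), np.float64(10.9), np.float64(0.001))]
now [(np.int32(19), array([242.6, 287.5]), np.float64(12.0), np.float64(-1.799))]
```

View pics/dot.png

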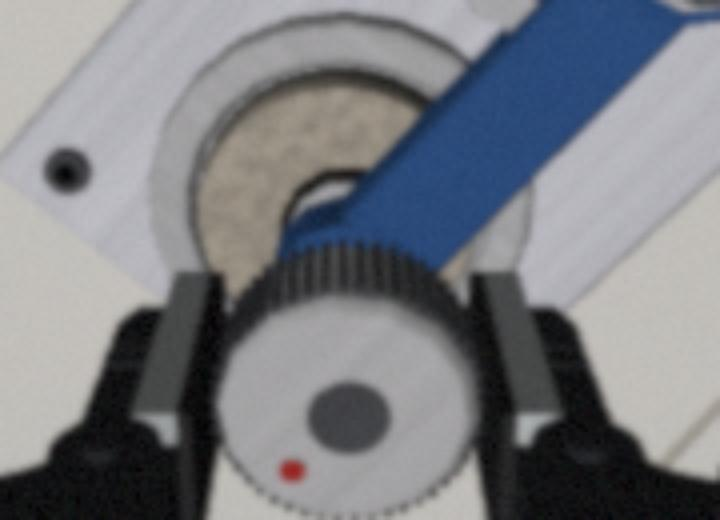

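The crop shows the foot on the stone and the red dot at (292,470). The knob has turned about 1.80 rad against 1.98 rad for the tool, so there is a little grip creep. That agrees with a force of about 9 N. Two more small steps.

Call:
drive_tool --pt "0 0 0.006 0.07" --pt "0 0 0.006 0.07" --pt "0 0 0 0"

```text
clock: 23.87
eef_pos: [518.1, -37.8, 78.7]
tcp_rot: [3.138, -0.0, 1.77]
contact_force: [3.8, 8.2, 7.1]
opening: 0.412
```

```bash
python3 t.py; python3 dot.py
```

```text
t 24.12 q6 -0.282 pos [518.2 -37.8  78.7] F [3.9  8.6  6.93] M [ 1.372 -0.508  0.05 ] Mz [0.033 0.045 0.064 0.095 0.005 0.059] tau6 [1.236 0.605 0.2   0.08  0.05  0.044] op 0.407
before [(np.int32(15), array([276.5, 140.9]), np.float64(10.9), np.float64(0.001))]
now [(np.int32(21), array([242.6, 287.2]), np.float64(11.6), np.float64(-1.945))]
```

The dot barely moved in the tool frame over the last step. The torque reading says about 11–12 N, while a no-creep assumption would give up to about 24 N. I'll stop tightening and check the creep against the hub centre.

```bash
python3 - <<'E'
import contextlib,io
with contextlib.redirect_stdout(io.StringIO()):
    from dot import *
def hubang(p,im,z,box,w):
    u0,u1,v0,v1=box; g=cv2.GaussianBlur(cv2.cvtColor(im,cv2.COLOR_RGB2GRAY),(3,3),0)[v0:v1,u0:u1]
    for t in(85,100,115):
        n,l,s,ce=cv2.connectedComponentsWithStats((g<t).astype(np.uint8)); c=((u1-u0)/2,(v1-v0)/2)
        k=min(range(1,n),key=lambda k:np.hypot(*(ce[k]-c))+(s[k,4]<25)*99); C=onz(p,ce[k][0]+u0,ce[k][1]+v0,z)[:2]
        o=dot(p,im,z,C); print(t,s[k,4],ce[k]+[u0,v0],C.round(1),[x[2:] for x in o],'tool-frame',[(x[3]-w+np.pi)%(2*np.pi)-np.pi for x in o])
z=np.load('w6.npz'); p={k:z[k] for k in z if k not in('im','d')}
hubang(p,z['im'],87,(251,271,125,145),-2.388)
s=r.sense(); p,im,d=shot('wrist'); hubang(p,im,83.8,(245,269,262,286),s['tcp_rot'][2])
E
```

```text
85 184 [260.84782609 134.90217391] [516.2 -38.2] [(np.float64(10.9), np.float64(0.011))] tool-frame [np.float64(2.399)]
100 210 [260.72380952 134.80952381] [516.1 -38.2] [(np.float64(11.0), np.float64(0.009))] tool-frame [np.float64(2.3970000000000002)]
115 235 [260.84255319 134.8893617 ] [516.2 -38.2] [(np.float64(10.9), np.float64(0.011))] tool-frame [np.float64(2.399)]
85 225 [256.62222222 273.91111111] [517.6 -39.4] [(np.float64(11.1), np.float64(-2.094))] tool-frame [np.float64(2.4145847800351943)]
100 261 [256.68965517 273.96934866] [517.6 -39.5] [(np.float64(11.1), np.float64(-2.099))] tool-frame [np.float64(2.4095847800351935)]
115 286 [256.73076923 273.95804196] [517.6 -39.4] [(np.float64(11.1), np.float64(-2.1))] tool-frame [np.float64(2.408584780035194)]
```

There was no creep: the knob turned 2.11 rad with the tool. By rotation the force is about 23 N, by torque about 12 N. Backing off 0.08 rad stays inside the 6–24 N window under both readings.

Call:
drive_tool --pt "0 0 -0.006 -0.04" --pt "0 0 -0.006 -0.04" --pt "0 0 0 0"

```text
clock: 24.52
eef_pos: [518.1, -37.8, 78.7]
tcp_rot: [3.138, -0.0, 1.857]
contact_force: [3.2, 8.5, 7.0]
opening: 0.411
```

```bash
python3 t.py
```

```text
t 24.77 q6 -0.362 pos [518.1 -37.8  78.7] F [3.6  8.66 6.92] M [ 1.355 -0.523  0.007] Mz [-0.038  0.01   0.033  0.004  0.024  0.011] tau6 [-0.692 -0.32  -0.091 -0.023 -0.006 -0.003] op 0.41
```

Call:
drive_tool --pt "0 0 0 0" --pt "0 0 0 0" --pt "0 0 0 0" --pt "0 0 0 0" --pt "0 0 0 0" --pt "0 0 -1 0" --pt "0 0 -2 0" --pt "0 0 -2 0" --pt "0 0 -1 0" --pt "0 0 0 0" --jaw 0.2

```text
clock: 25.6
eef_pos: [518.0, -38.7, 140.5]
tcp_rot: [3.138, 0.002, 1.855]
contact_force: [0.2, -0.5, 1.3]
opening: 0.799
```

Call:
drive_tool --pt "-1.5 0 0 0" --pt "-2 0 0 0" --pt "-2 0 0 0" --pt "-1 0 0 0" --pt "0 0 0 0" --pt "0 0 0 0" --pt "0 0 0 0"

```text
clock: 26.18
eef_pos: [534.0, -100.3, 137.4]
tcp_rot: [-3.141, -0.001, 1.855]
contact_force: [-0.1, -0.3, -0.3]
opening: 0.806
```

```bash
cat > chk.py <<'E'
import contextlib,io
with contextlib.redirect_stdout(io.StringIO()):
    from dot import *
s=r.sense(); print(s['eef_pos'],s['contact_force'],s['qpos'][5])
p,im,d=shot('wrist','w8.png')
vv,uu=np.mgrid[0:300:1,100:420:1]; Y=np.array([dep(p,d,a,b) for a,b in zip(uu.ravel(),vv.ravel())]); m=(Y[:,2]>80)&(Y[:,2]<95)&(np.hypot(*(Y[:,:2]-NEST).T)<40); Y=Y[m]
c,r_=cv2.minEnclosingCircle(Y[:,:2].astype(np.float32)); v=np.array(c)-POST; print('knob',len(Y),np.median(Y,0),c,r_,'c',np.arctan2(v@SX,-v@SY))
print(dot(p,im,83.7,np.array(c)),dot(p,im,83.7,np.array([516.2,-38.1])))
E
python3 chk.py
```

```text
[ 534.08097508 -100.16893513  137.58817143] [0.63154593 1.13046812 0.34002216] -0.4727586960511163
knob 2334 [517.33208329 -37.83316315  85.09670931] (517.5911254882812, -38.70378494262695) 18.07923698425293 c 0.023933057301995152
[(np.int32(14), array([248.5, 146.3]), np.float64(11.2), np.float64(-2.046))] [(np.int32(14), array([248.5, 146.3]), np.float64(11.2), np.float64(-1.911))]
```

View pics/w8.png

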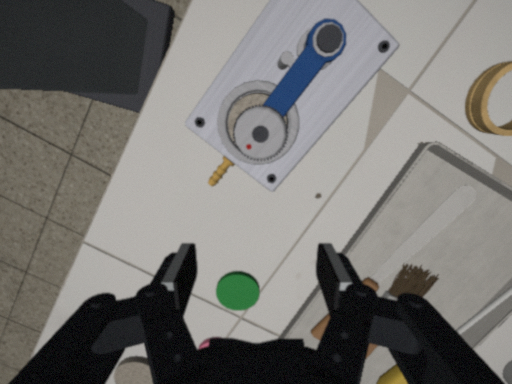

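```bash
python3 -c "
from rig import job
print(job.sign_off())"
```

```text
the job is handed in; nothing more can be done
None
```

The small stone is clamped in the nest and I handed the job in at about 26 s of the 72 s allowed. No verdict came back, and my two estimates of the clamping force disagree.

**What I did:** I took the 50 mm stone, not the 60 mm one, and laid it in the nest. I swung the blue arm to its stop by sweeping the knob between the open jaws. Then I turned the screw clockwise 2.12 rad in small steps until the torque rose, with contact at about 1.54 rad. I backed it off 0.08 rad to stay well below cracking, let go, and moved the gripper clear.

**Last checks:**
- **Stone:** it was level and on the gasket after placing, with its top at 28.8 mm (depth there reads about 0.7 mm high). The pocket keeps it within 2 mm of centre. My image fit of its centre then was contaminated by the nest rim, so I did not use it. I did not measure its height again after clamping.
- **Clamp arm:** it reads about 0.024 rad from its stop, against 0.005 rad before I gripped the screw. The limit is 0.07 rad.
- **Screw:** it stayed at about 2.0 rad after release, measured by the red dot (2.04) and by how far the knob had dropped (1.96).
- **Clamping force:** it cannot be read directly. The screw angle past contact suggests about 17–20 N, and the holding torque suggests about 10 N. Both are inside the 6–24 N window.
- **Other things on the bench:** I saw no unexpected contact and did not touch them, but I did not measure their positions again.

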